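# Park the flanged eyepiece in its holder

### The job

Put away the flanged microscope eyepiece: pick it up by its eyecup, lower its barrel (do not drop it) into the wide bore of the parking holder, and press it straight down until its flange lies flush on the holder. Leave the other eyepiece, the one without a flange, where it stands.

Things in the scene. Friction and masses are not known exactly. Their poses are not given: they have to be found in the camera images.
- eyepiece_cup (a point): Flanged eyepiece, 90 mm tall, 0.2 kg, upright (z up), round. From its foot: steel barrel 30 mm diameter, 36 long; cream flange 58 diameter, 10 thick; black eyecup 40 diameter, 44 high. This point: on the axis, half-way up the eyecup, 68 mm above the foot, 32 above the flange's underside. Grip the eyecup here from above; fingers reaching under 22 mm below this point clear the flange.
- bore_mouth (a point): Centre of the mouth of the wide bore, in the top of the parking holder: a fixed cream block 90 x 90 x 62 mm on the bench (z up, x and y along its sides). The bore is vertical, blind, 42 mm in diameter, 52 mm deep, no chamfer. A like block with a narrow 22 mm bore, which does not fit, stands on the other side of the bench; the two may be swapped.
- liner (a joint): Black friction cup (flat disc) inside the wide bore; value in m, 0 to 0.014, grows downward. At 0 it is 24 mm below the mouth: the barrel's foot lands on it with the flange 12 mm short of the block. It slides down when pushed with more than about 6 N (the eyepiece's weight is not enough) and stays where it is left; at 0.012 the flange rests on the block.
- spare_cup (a point): The other eyepiece, to be left alone: also 90 mm tall and upright, with the same black eyecup (40 mm diameter, 44 high), but below it a plain cream body 46 mm in diameter and 46 high, with no flange or narrow barrel. This point: on its axis, half-way up the eyecup, 68 mm above its foot.

How it is judged:
By the outcome, as a careful person would: the job done as asked, in the order asked, and still so for the second after the job is handed in, with the robot touching nothing.
It also fails if it takes over 32 s, if anything falls off the work surface, if the arm or the gripper's body presses on something with over 40 N, if the wrist force passes 120 N, or if a joint passes its speed limit or range.

### The arm

A 7-joint arm with a two-finger parallel gripper is mounted at the origin on the work surface. World frame = base frame: x ahead of the robot, y to its left, z up, the work surface at z = 0. Lengths are in m, angles in rad, forces in N, time in s.
With the tool pointing down it reaches from about 0.35 to 0.775 m from the base axis. Payload 3.1 kg.
Tool frame: the origin (TCP) lies on the centre line of the jaws, within the pads' length; the fingertips stand 22 mm ahead of it and the grasp point (between the pads) lies 3 mm ahead of it; z points along the fingers, y is the line along which they close (so a half turn about z gives the same grasp; the last joint's range is limited). The gripper opens to 85 mm and grips with 20 to 120 N. Pads are 22 mm wide; open, the fingers measure 114 mm over their backs; the gripper's body (76 mm by 85 mm) begins 54 mm behind the grasp point. The pads swing forward as they close: fully open they stand 13 mm farther back than shut.
Start: joints at [1.085, 0.311, 0.014, 1.512, -0.004, 1.319, -0.027], TCP at [0.236, -0.497, 0.253] pointing down, gripper open.
Joint ranges: [-2.7, 2.7], [-0.3, 1.91], [-1.27, 1.3], [0.12, 2.57], [-1.44, 4.58], [0.2, 2.03], [-3.05, 3.05]. Speed limits (rad/s): [2.79, 2.79, 3.14, 3.14, 3.14, 3.14, 3.14].

### API

Orientations are given as a unit quaternion [w, x, y, z].
In Python, from cell import monitor, read_camera, camera_model, ticket gives the robot as it stands.
- The arm moves only by the tool send_rows, never from a script. Its argument "plan" is a list that holds one entry, the list of rows, each a list of 7 numbers: the turn, a rotation vector about the tool's x, y, z each as a share of 360 degrees, from -1 to 1, then the shift along the tool's x, y, z each as a share of 500 mm, from -1 to 1, then the gripper's target within -1 to 1 (fully open at 1, half-way at 0, shut at -1). A call has 1 to 8 rows; each row is the pose to reach, as a shift and turn from the pose commanded when the call began, along the tool's axes at that moment, turning the shorter way round; what a row does not reach only later rows make up. A row lasts 1/12 s, in which the tool goes at most 41.7 mm and 7.16 degrees, less where a joint would pass 70% of its speed; a pose out of reach is approached as far as the arm can. A call with a number of a shift or a turn outside -1 to 1 is refused whole. A call with a gripper value outside its range is refused whole. The fingers move at their own pace and stop on an object; "squeeze" is the grip in N (left out, the last holds). Time passes only in rows, so rows that repeat a pose let the fingers close. It gives the time, the measured TCP pose, the force, the opening and the grip force at its end, in the units of the state.
- monitor.get_obs(): the state, without advancing time (a new reading comes with each control period).
- read_camera(name): name is "scene" or "top" or "wrist"; returns the picture (420x560x3 uint8, red, green, blue); there is no depth.
- camera_model(name): a dict with "K" (3x3 intrinsics, pixels), "k1" (the pictures are not rectified: a ray, as slopes to the right and down, at radius r is drawn at 1 + k1 r^2 times it, then the intrinsics apply), "R" (3x3) and "t" (3): a world point X has camera coordinates R X + t. Camera axes: x right, y down, z forward; pixel columns grow to the right and rows downward; lengths in m; the calibration is good to about 2 mm. A picture is of the moment at which its call begins: read the wrist's pose just before it. camera_model takes no time and is no camera call; for the wrist camera it gives the pose at the moment of the call.
- ticket.finish_job(): hands the job in; it is judged then, once.
The state is a dict: "time_s": time; "q": joint angles; "qd": joint speeds; "joint_efforts": joint torques, N m; "tcp_pos": TCP position; "tcp_rot": TCP orientation; "force": force on the tool from outside, world axes, zero at the start; "torque": the same for the moment, N m; "width": finger opening in m; "grasp_force": force on a finger pad.
Only numpy, scipy, OpenCV 4.12 (cv2) and the standard library are available. Lean on these libraries where they do the work, as an engineer would, in place of code of your own. Each camera call takes 0.05 s, during which the arm holds its last target. There are 200 camera calls.

## Working session

There is one attempt and no reset: what is moved stays moved. The work goes in short steps, Python scripts to look and compute and a tool call to move; the robot and the scene stay as the last step left them, time stands still between calls to the robot, and variables do not carry over. Pictures are saved under pics/ and viewed, at most 10 in all, crops included, and the job is handed in when it is done.

Besides the shell and the picture viewer there is one more tool, called after "Emit:" as name(argument=value, ...), one argument or row to a line, values as JSON. send_rows: Moves the arm, as the interface text tells. Its arguments: {"type":"object","properties":{"plan":{"type":"array"},"squeeze":{"type":"number"}},"required":["plan"]}

```bash
mkdir -p pics; ls
python3 - <<'E'
from cell import monitor, read_camera, camera_model
import cv2,numpy as np
o=monitor.get_obs()
print({k:np.round(v,3).tolist() for k,v in o.items()})
for n in("top","scene"):
    im=read_camera(n); cv2.imwrite(f"pics/{n}0.png",im[:,:,::-1])
    m=camera_model(n); print(n,{k:np.round(v,3).tolist() for k,v in m.items()})
E
```

```text
pics
{'time_s': 0.0, 'q': [1.085, 0.312, 0.014, 1.513, -0.004, 1.319, -0.027], 'qd': [0.001, 0.001, -0.001, -0.001, -0.0, 0.0, -0.0], 'joint_efforts': [-0.0, -37.991, 0.146, -23.059, 0.012, 0.014, -0.0], 'tcp_pos': [0.236, -0.496, 0.252], 'tcp_rot': [-0.001, 0.975, 0.22, -0.0], 'force': [0.18, -0.701, 0.031], 'torque': [0.001, -0.061, 0.07], 'grasp_force': 0.0, 'width': 0.085}
top {'K': [[502.643, 0.0, 282.948], [0.0, 502.643, 210.131], [0.0, 0.0, 1.0]], 'k1': -0.181, 'R': [[-0.006, -1.0, 0.009], [-0.988, 0.005, -0.153], [0.153, -0.01, -0.988]], 't': [-0.004, 0.523, 1.039]}
scene {'K': [[415.558, 0.0, 278.44], [0.0, 415.558, 205.921], [0.0, 0.0, 1.0]], 'k1': -0.094, 'R': [[-0.727, 0.687, 0.005], [0.497, 0.531, -0.687], [-0.474, -0.497, -0.727]], 't': [0.401, -0.191, 1.021]}
```

View pics/top0.png

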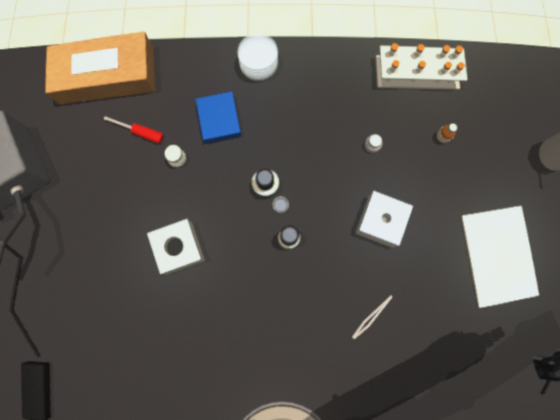

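View pics/scene0.png

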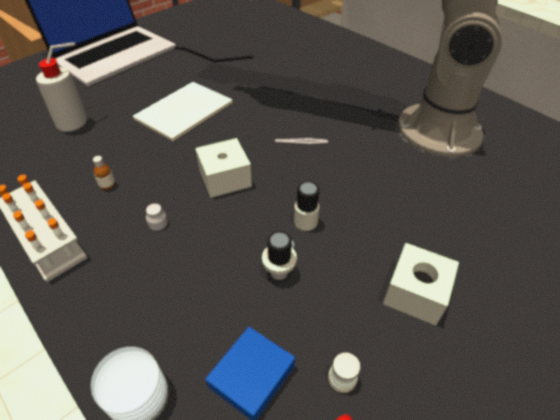

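The top view shows the flanged eyepiece at about (265,180), the spare at (289,237), and the wide holder at (175,246). A small clear disc lies between the eyepieces at (280,204). The narrow holder is at (386,218).

```bash
cat > h.py <<'E'
import cv2,numpy as np
from scipy.spatial.transform import Rotation as Rn
from cell import monitor, read_camera, camera_model
def ray(m,uv):
    K,k=np.array(m["K"]),m["k1"]
    d=np.linalg.solve(K,[uv[0],uv[1],1.])[:2]; s=d.copy()
    for _ in range(20): s=d/(1+k*(s@s))
    R=np.array(m["R"]); t=np.array(m["t"])
    return -R.T@t, R.T@np.array([s[0],s[1],1.])
def plane(m,uv,z):
    c,d=ray(m,uv); return c+d*(z-c[2])/d[2]
def tool(target):
    "target TCP world -> tool-frame shift, share of 500 mm"
    o=monitor.get_obs(); q=o["tcp_rot"]
    R=Rn.from_quat([q[1],q[2],q[3],q[0]])
    return R.inv().apply(np.array(target)-o["tcp_pos"])/.5
E
python3 - <<'E'
from h import *
a=cv2.imread("pics/top0.png")[140:280,140:310]; b=cv2.imread("pics/scene0.png")[170:330,250:470]
A=cv2.resize(a,(510,420),interpolation=cv2.INTER_CUBIC)
cv2.imwrite("pics/crop1.png",A)
m=camera_model("top")
for n,uv,z in(("cup",(264.5,177.5),.09),("spare",(289,235),.09),("wide",(174.5,246),.062),("disc",(280,204),0.02)): print(n,plane(m,uv,z).round(4))
E
```

```text
cup [0.584  0.0312 0.09  ]
spare [ 0.4644 -0.0185  0.09  ]
wide [0.445  0.2209 0.062 ]
disc [ 0.54   -0.0009  0.02  ]
```

View pics/crop1.png

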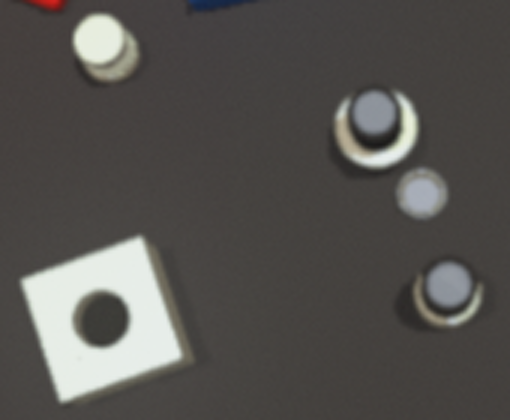

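The crop sharpens the positions: the eyecup top is at (264.7,177.3), the spare's top at (290,234.7), and the bore mouth at about (174,246). The tool's present yaw already has the jaw line square to the line from the cup to the disc, so I'll keep it and go above the cup.

Run:
```python
from h import *
m=camera_model("top")
print(plane(m,(264.7,177.3),.09).round(4))
print(tool([.584,.031,.25]).round(4))
o=monitor.get_obs();w=camera_model("wrist");R=np.array(w["R"]);c=-R.T@np.array(w["t"])
print("cam-tcp",c-o["tcp_pos"],"fwd",R[2])
```

```text
[0.5845 0.0308 0.09  ]
[ 1.0815 -0.6533  0.0059]
cam-tcp [0.07361547 0.03507171 0.12127145] fwd [-0.29171826 -0.13651995 -0.94671155]
```

Emit:
send_rows(
  plan=[
    [[0, 0, 0, 0.55, -0.33, 0, 1], [0, 0, 0, 0.55, -0.33, 0, 1], [0, 0, 0, 0.55, -0.33, 0, 1], [0, 0, 0, 0.55, -0.33, 0, 1], [0, 0, 0, 0.55, -0.33, 0, 1], [0, 0, 0, 0.55, -0.33, 0, 1], [0, 0, 0, 0.55, -0.33, 0, 1], [0, 0, 0, 0.55, -0.33, 0, 1]],
  ],
)

```text
time_s: 0.77
tcp_pos: [0.4155, -0.225, 0.2531]
tcp_rot: [-0.001, 0.975, 0.222, 0.001]
force: [0.7, -0.4, -0.5]
width: 0.0857
grasp_force: 0.0
```

Emit:
send_rows(
  plan=[
    [[0, 0, 0, 0.53, -0.323, 0, 1], [0, 0, 0, 0.53, -0.323, 0, 1], [0, 0, 0, 0.53, -0.323, 0, 1], [0, 0, 0, 0.53, -0.323, 0, 1], [0, 0, 0, 0.53, -0.323, 0, 1], [0, 0, 0, 0.53, -0.323, 0, 1], [0, 0, 0, 0.53, -0.323, 0, 1], [0, 0, 0, 0.53, -0.323, 0, 1]],
  ],
)

```text
time_s: 1.43
tcp_pos: [0.5849, 0.0374, 0.2525]
tcp_rot: [-0.003, 0.975, 0.224, 0.001]
force: [-1.1, 2.6, 0.3]
width: 0.0857
grasp_force: 0.0
```

Run:
```python
from h import *
o=monitor.get_obs(); print(o["time_s"],o["tcp_pos"],o["tcp_rot"],o["qd"])
w=camera_model("wrist"); im=read_camera("wrist")[:,:,::-1].copy(); cv2.imwrite("pics/w1.png",im)
np.save("w1.npy",dict(w),allow_pickle=True)
from_=lambda X:(lambda p:(lambda s:(np.array(w["K"])@np.array([*(s*(1+w["k1"]*(s@s))),1]))[:2])(p[:2]/p[2]))(np.array(w["R"])@X+np.array(w["t"]))
print(from_(np.array([.5845,.0308,.09])))
```

```text
1.4333 [0.58485452 0.03735747 0.25246967] [-2.56016544e-03  9.74622161e-01  2.23840950e-01  5.64465873e-04] [-0.32426904  0.25617555  0.00096291 -0.35282594  0.1283247   0.15996644
 -0.31214827]
[287.14301239 196.48021345]
```

View pics/w1.png

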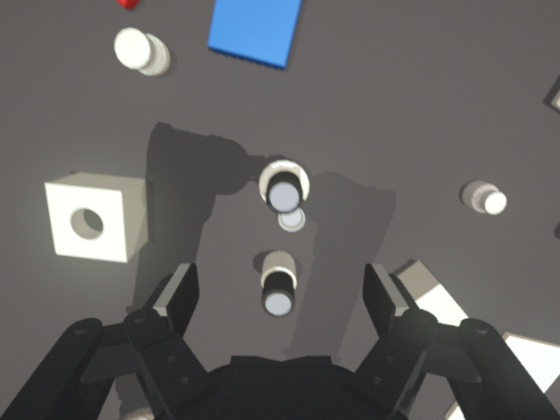

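In the wrist view the cup top is at about (284,195), a few pixels from the predicted (287,196). The glass disc is low, beside the flange at (291,219), and the spare's top is at (279,302). I'll measure by mask now that the arm has settled.

```bash
cat >> h.py <<'E'
def blob(im,uv,lo,hi,r=30):
    "ellipse centre of the grey-level band's connected piece nearest uv"
    g=cv2.GaussianBlur(cv2.cvtColor(im,cv2.COLOR_RGB2GRAY),(3,3),0)
    mk=np.zeros_like(g); u,v=map(int,uv); mk[max(v-r,0):v+r,max(u-r,0):u+r]=cv2.inRange(g,lo,hi)[max(v-r,0):v+r,max(u-r,0):u+r]
    mk=cv2.morphologyEx(mk,cv2.MORPH_OPEN,np.ones((3,3),np.uint8))
    cs=[c for c in cv2.findContours(mk,cv2.RETR_EXTERNAL,cv2.CHAIN_APPROX_NONE)[0] if len(c)>12]
    c=min(cs,key=lambda c:np.hypot(*(c.reshape(-1,2).mean(0)-uv))); return cv2.fitEllipse(c)
E
python3 - <<'E'
from h import *
w=camera_model("wrist"); im=np.ascontiguousarray(read_camera("wrist"))
g=cv2.cvtColor(im,cv2.COLOR_RGB2GRAY)
o=monitor.get_obs(); print(o["tcp_pos"],np.abs(o["qd"]).max())
print(g[185:225:3,284], g[195,262:310:3])
print(g[222,60:115:4])
for n,uv,lo,hi,z in(("cup",(285,195),115,190,.09),("bore",(87,223),0,140,.062)):
    try:
        e=blob(im,uv,lo,hi); print(n,e,plane(w,e[0],z).round(4))
    except Exception as x: print(n,x)
t=np.ascontiguousarray(cv2.imread("pics/top0.png")[:,:,::-1]); m=camera_model("top")
e=blob(t,(174,246),0,140,16); print("bore top",e,plane(m,e[0],.062).round(4))
E
```

```text
[0.58421616 0.03622198 0.25217496] 0.06500859317831487
[ 66 180 197 197 197 198 197 197 198 196  97 152 197 184] [132 185 148  62 135 197 198 197 198 198 197 198 197  85  63 253]
[255 255 255 252 165 165 166 119 115 115 115 174 255 255]
cup ((305.6665954589844, 221.1345977783203), (5.341963768005371, 6.579020023345947), 167.81956481933594) [0.5699 0.0044 0.09  ]
bore ((95.5234375, 222.524169921875), (12.460783958435059, 25.532485961914062), 139.29710388183594) [0.4497 0.2187 0.062 ]
bore top ((173.48196411132812, 245.97779846191406), (16.937814712524414, 17.961833953857422), 26.6910457611084) [0.445  0.2231 0.062 ]
```

Run:
```python
from h import *
w=camera_model("wrist"); im=np.ascontiguousarray(read_camera("wrist"))
o=monitor.get_obs(); print(o["tcp_pos"],np.abs(o["qd"]).max())
for n,uv,lo,hi,z,r in(("cup",(284,195),140,225,.09,20),("bore",(87,223),0,210,.062,24)):
    e=blob(im,uv,lo,hi,r); print(n,e,plane(w,e[0],z).round(4))
t=np.ascontiguousarray(cv2.imread("pics/top0.png")[:,:,::-1]); m=camera_model("top")
e=blob(t,(174,246),0,170,16); print("bore top",e,plane(m,e[0],.062).round(4))
print(tool([.584,.031,.13]))
```

```text
[0.58354769 0.03246301 0.25223263] 0.05225402145731154
cup ((284.8319091796875, 197.7675323486328), (26.935653686523438, 28.14502716064453), 104.15117645263672) [0.5815 0.0311 0.09  ]
bore ((87.1076431274414, 223.7212677001953), (28.19761848449707, 35.24008560180664), 129.392333984375) [0.4425 0.2236 0.062 ]
bore top ((173.30462646484375, 245.94143676757812), (18.09596824645996, 18.78165054321289), 32.259578704833984) [0.4451 0.2235 0.062 ]
[-1.14753644e-04  3.43181367e-03  2.44460334e-01]
```

Emit:
send_rows(
  plan=[
    [[0, 0, 0, -0.001, 0, 0.08, 1], [0, 0, 0, -0.001, 0, 0.16, 1], [0, 0, 0, -0.001, 0, 0.22, 1], [0, 0, 0, -0.001, 0, 0.25, 1], [0, 0, 0, -0.001, 0, 0.25, 1], [0, 0, 0, -0.001, 0, 0.25, 1], [0, 0, 0, -0.001, 0, 0.25, 1], [0, 0, 0, -0.001, 0, 0.25, 1]],
  ],
)

```text
time_s: 2.25
tcp_pos: [0.5847, 0.0293, 0.1306]
tcp_rot: [0.001, 0.976, 0.22, 0.002]
force: [0.3, 0.5, -0.4]
width: 0.0858
grasp_force: 0.0
```

Run:
```python
from h import *
w=camera_model("wrist"); im=np.ascontiguousarray(read_camera("wrist"))
cv2.imwrite("pics/w2.png",im[:,:,::-1])
o=monitor.get_obs(); print(o["time_s"],o["tcp_pos"],np.abs(o["qd"]).max())
w["R"]=np.array(w["R"])
X=w["R"]@np.array([.583,.031,.09])+np.array(w["t"]); s=X[:2]/X[2]; s=s*(1+w["k1"]*(s@s)); uv=(np.array(w["K"])@[*s,1])[:2]; print(uv)
e=blob(im,uv,140,225,60); print(e,plane(w,e[0],.09).round(4))
print(tool([.583,.031,.073]))
```

```text
2.3 [0.58457668 0.02958254 0.13044551] 0.005880704214201171
[277.18049557 249.1529292 ]
((274.6873779296875, 250.0060577392578), (42.265533447265625, 46.41756057739258), 91.45580291748047) [0.5818 0.0321 0.09  ]
[-0.00204833 -0.00411987  0.11487714]
```

View pics/w2.png

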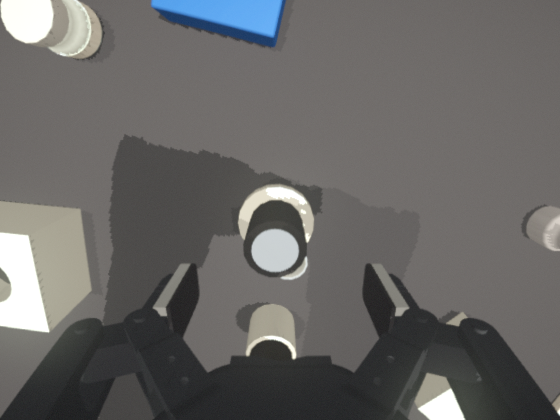

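The cup is centred between the open pads, top at (275,250), about 3 mm off along the jaw line. I'll correct that, descend and close.

Emit:
send_rows(
  plan=[
    [[0, 0, 0, -0.002, -0.005, 0.03, 1], [0, 0, 0, -0.002, -0.005, 0.06, 1], [0, 0, 0, -0.002, -0.005, 0.09, 1], [0, 0, 0, -0.002, -0.005, 0.113, 1], [0, 0, 0, -0.002, -0.005, 0.113, 1], [0, 0, 0, -0.002, -0.005, 0.113, 1]],
  ],
)

```text
time_s: 2.8
tcp_pos: [0.5813, 0.0316, 0.072]
tcp_rot: [0.0, 0.975, 0.22, -0.0]
force: [0.4, -0.4, -0.3]
width: 0.0853
grasp_force: 0.0
```

Emit:
send_rows(
  plan=[
    [[0, 0, 0, 0, 0, 0, -0.4], [0, 0, 0, 0, 0, 0, -0.4], [0, 0, 0, 0, 0, 0, -0.4], [0, 0, 0, 0, 0, 0, -0.4], [0, 0, 0, 0, 0, 0, -0.4], [0, 0, 0, 0, 0, 0, -0.4], [0, 0, 0, 0, 0, 0, -0.4], [0, 0, 0, 0, 0, 0, -0.4]],
  ],
  squeeze=60,
)

```text
time_s: 3.47
tcp_pos: [0.5821, 0.0319, 0.0728]
tcp_rot: [0.0, 0.975, 0.22, 0.001]
force: [-0.8, 0.5, 6.0]
width: 0.0389
grasp_force: 60.3
```

Emit:
send_rows(
  plan=[
    [[0, 0, 0, 0, 0, -0.02, -0.4], [0, 0, 0, 0, 0, -0.06, -0.4], [0, 0, 0, 0, 0, -0.12, -0.4], [0, 0, 0, 0, 0, -0.18, -0.4], [0, 0, 0, 0, 0, -0.24, -0.4], [0, 0, 0, 0, 0, -0.24, -0.4], [0, 0, 0, 0, 0, -0.24, -0.4], [0, 0, 0, 0, 0, -0.24, -0.4]],
  ],
)

```text
time_s: 4.13
tcp_pos: [0.58, 0.0313, 0.1905]
tcp_rot: [-0.0, 0.975, 0.22, -0.002]
force: [0.3, 0.0, -2.7]
width: 0.0389
grasp_force: 60.5
```

Run:
```python
from h import *
print(monitor.get_obs()["force"],tool([.444,.2235,.193]).round(4))
```

```text
[ 0.28443203  0.02792401 -2.69681568] [-0.0806 -0.4639 -0.0044]
```

Emit:
send_rows(
  plan=[
    [[0, 0, 0, -0.008, -0.046, 0, -0.4], [0, 0, 0, -0.02, -0.115, 0, -0.4], [0, 0, 0, -0.032, -0.185, 0, -0.4], [0, 0, 0, -0.044, -0.255, 0, -0.4], [0, 0, 0, -0.056, -0.325, 0, -0.4], [0, 0, 0, -0.068, -0.39, 0, -0.4], [0, 0, 0, -0.076, -0.44, 0, -0.4], [0, 0, 0, -0.08, -0.464, 0, -0.4]],
  ],
)

```text
time_s: 4.8
tcp_pos: [0.4408, 0.2272, 0.1898]
tcp_rot: [-0.001, 0.975, 0.223, -0.003]
force: [-1.5, -0.5, -1.8]
width: 0.0389
grasp_force: 60.7
```

Emit:
send_rows(
  plan=[
    [[0, 0, 0, 0, 0, 0, -0.4], [0, 0, 0, 0, 0, 0, -0.4], [0, 0, 0, 0, 0, 0, -0.4], [0, 0, 0, 0, 0, 0, -0.4]],
  ],
)

```text
time_s: 5.13
tcp_pos: [0.4469, 0.2214, 0.1912]
tcp_rot: [0.001, 0.976, 0.218, -0.0]
force: [0.3, 0.5, -1.9]
width: 0.0389
grasp_force: 60.7
```

Run:
```python
from h import *
o=monitor.get_obs(); print(o["time_s"],o["tcp_pos"],np.abs(o["qd"]).max())
for n in("wrist","scene"):
    im=read_camera(n)[:,:,::-1]; np.save(n+"2.npy",im)
    cv2.imwrite(f"pics/{n}3.png",im if n=="wrist" else cv2.resize(im[120:340,330:520],None,fx=2.7,fy=2.7,interpolation=cv2.INTER_CUBIC))
```

```text
5.1333 [0.44690265 0.22144835 0.19119835] 0.00863452537284001
```

View pics/wrist3.png

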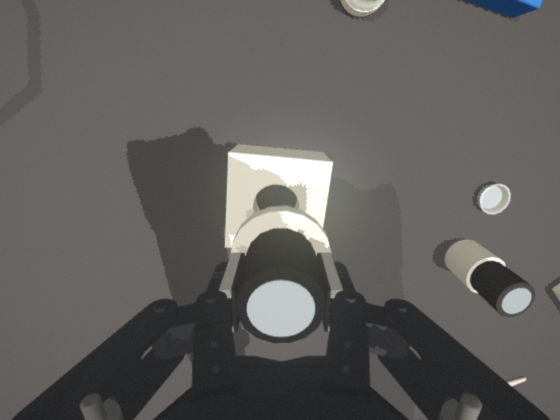

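View pics/scene3.png

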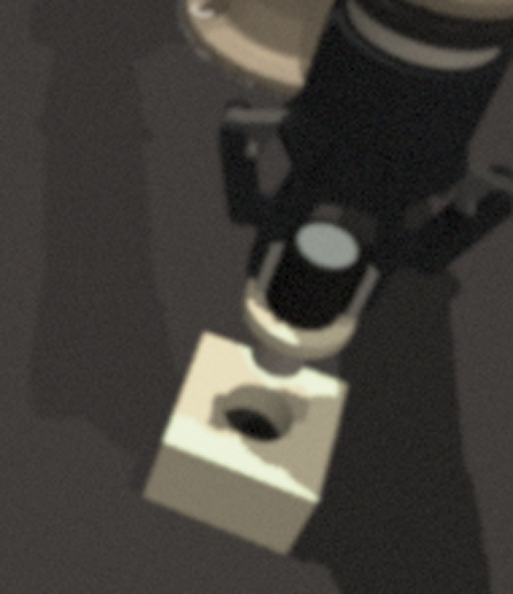

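The eyepiece hangs upright in the jaws: its top disc is at (281,308) in the wrist view and the bore is just behind the barrel. The scene crop shows the same. Next I'll work out the cup's offset from the TCP.

Run:
```python
from h import *
w=camera_model("wrist"); im=np.ascontiguousarray(np.load("wrist2.npy")[:,:,::-1]); o=monitor.get_obs()
e=blob(im,(281,308),150,245,45); p=plane(w,e[0],o["tcp_pos"][2]+.0172); print(e,p,p-o["tcp_pos"])
s=np.ascontiguousarray(np.load("scene2.npy")[:,:,::-1]); m=camera_model("scene")
uv=(330+328/2.7,120+245/2.7); print("cup scene",plane(m,uv,o["tcp_pos"][2]+.0172))
s0=np.ascontiguousarray(cv2.imread("pics/scene0.png")[:,:,::-1])
e=blob(s0,(426,272),0,175,20); print("bore scene",e,plane(m,e[0],.062))
```

```text
((280.48480224609375, 308.0412902832031), (54.883522033691406, 67.13439178466797), 89.7337646484375) [0.44659175 0.22251563 0.20865924] [1.83751110e-05 3.24859479e-04 1.72000000e-02]
cup scene [0.44729526 0.22439583 0.20865924]
bore scene ((424.99725341796875, 272.77130126953125), (19.165735244750977, 25.477519989013672), 113.27593231201172) [0.44448834 0.22603226 0.062     ]
```

Emit:
send_rows(
  plan=[
    [[0, 0, 0, -0.003, -0.006, 0, -0.4], [0, 0, 0, -0.003, -0.006, 0.03, -0.4], [0, 0, 0, -0.003, -0.006, 0.06, -0.4], [0, 0, 0, -0.003, -0.006, 0.09, -0.4], [0, 0, 0, -0.003, -0.006, 0.1, -0.4], [0, 0, 0, -0.003, -0.006, 0.1, -0.4], [0, 0, 0, -0.003, -0.006, 0.1, -0.4], [0, 0, 0, -0.003, -0.006, 0.1, -0.4]],
  ],
)

```text
time_s: 5.9
tcp_pos: [0.4436, 0.2265, 0.1428]
tcp_rot: [-0.0, 0.975, 0.22, 0.001]
force: [0.0, -0.3, -0.7]
width: 0.0387
grasp_force: 60.7
```

Run:
```python
from h import *
o=monitor.get_obs(); print(o["time_s"],o["tcp_pos"],o["force"],tool([.444,.224,.128]).round(4))
im=read_camera("scene")[:,:,::-1]
cv2.imwrite("pics/scene4.png",cv2.resize(im[190:340,360:500],None,fx=3.9,fy=3.9,interpolation=cv2.INTER_CUBIC))
```

```text
5.9 [0.443577   0.22649794 0.14277515] [ 0.01820931 -0.3206917  -0.71775387] [-0.0014  0.0049  0.0295]
```

View pics/scene4.png

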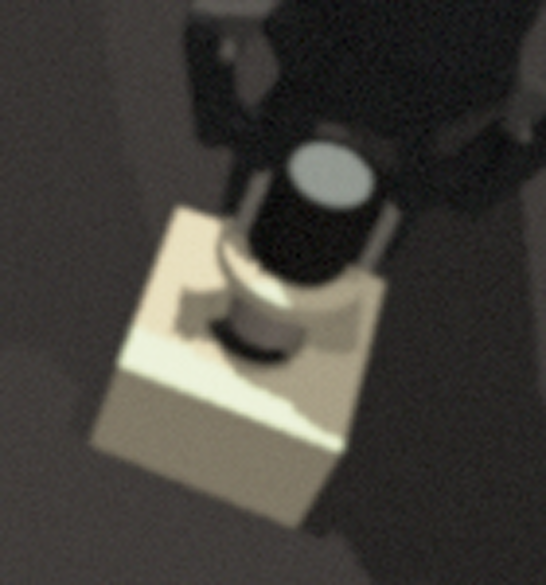

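The foot is still 8 mm above the mouth, and the dark gap at (215–300, 350–360) is uneven, so the barrel sits about 3 mm towards +y. The measured TCP agrees. I'll correct that, then enter the bore.

Emit:
send_rows(
  plan=[
    [[0, 0, 0, -0.002, 0.006, 0, -0.4], [0, 0, 0, -0.002, 0.006, 0, -0.4], [0, 0, 0, -0.002, 0.006, 0, -0.4], [0, 0, 0, -0.002, 0.006, 0, -0.4], [0, 0, 0, -0.002, 0.006, 0, -0.4]],
  ],
)

```text
time_s: 6.37
tcp_pos: [0.4432, 0.223, 0.1419]
tcp_rot: [-0.0, 0.975, 0.22, 0.0]
force: [-0.4, 1.0, -1.7]
width: 0.0391
grasp_force: 60.7
```

Emit:
send_rows(
  plan=[
    [[0, 0, 0, 0.001, 0, 0.01, -0.4], [0, 0, 0, 0.001, 0, 0.02, -0.4], [0, 0, 0, 0.001, 0, 0.028, -0.4], [0, 0, 0, 0.001, 0, 0.034, -0.4], [0, 0, 0, 0.001, 0, 0.034, -0.4], [0, 0, 0, 0.001, 0, 0.034, -0.4]],
  ],
)

```text
time_s: 6.87
tcp_pos: [0.4434, 0.223, 0.1244]
tcp_rot: [0.0, 0.975, 0.22, -0.0]
force: [0.6, 0.3, -2.2]
width: 0.0387
grasp_force: 60.7
```

No contact force 10 mm into the bore. Next I'll lower it to the liner and press slowly.

Emit:
send_rows(
  plan=[
    [[0, 0, 0, 0, 0, 0.007, -0.4], [0, 0, 0, 0, 0, 0.014, -0.4], [0, 0, 0, 0, 0, 0.02, -0.4], [0, 0, 0, 0, 0, 0.026, -0.4], [0, 0, 0, 0, 0, 0.031, -0.4], [0, 0, 0, 0, 0, 0.036, -0.4], [0, 0, 0, 0, 0, 0.036, -0.4], [0, 0, 0, 0, 0, 0.036, -0.4]],
  ],
)

```text
time_s: 7.53
tcp_pos: [0.4436, 0.2231, 0.1068]
tcp_rot: [0.0, 0.975, 0.22, -0.0]
force: [0.1, -0.3, 0.8]
width: 0.0385
grasp_force: 60.7
```

Emit:
send_rows(
  plan=[
    [[0, 0, 0, 0, 0, 0.003, -0.4], [0, 0, 0, 0, 0, 0.006, -0.4], [0, 0, 0, 0, 0, 0.009, -0.4], [0, 0, 0, 0, 0, 0.012, -0.4], [0, 0, 0, 0, 0, 0.014, -0.4], [0, 0, 0, 0, 0, 0.016, -0.4], [0, 0, 0, 0, 0, 0.016, -0.4], [0, 0, 0, 0, 0, 0.016, -0.4]],
  ],
)

```text
time_s: 8.2
tcp_pos: [0.4437, 0.2231, 0.0988]
tcp_rot: [0.0, 0.975, 0.22, -0.0]
force: [-2.4, -1.0, 4.5]
width: 0.0392
grasp_force: 61.3
```

Emit:
send_rows(
  plan=[
    [[0, 0, 0, 0, 0, 0.002, -0.4], [0, 0, 0, 0, 0, 0.003, -0.4], [0, 0, 0, 0, 0, 0.004, -0.4], [0, 0, 0, 0, 0, 0.004, -0.4], [0, 0, 0, 0, 0, 0.004, -0.4]],
  ],
)

```text
time_s: 8.62
tcp_pos: [0.4436, 0.2231, 0.0987]
tcp_rot: [0.0, 0.975, 0.22, 0.0]
force: [-5.8, -3.9, 17.5]
width: 0.0388
grasp_force: 62.3
```

The TCP has stopped at 0.0987 m, the expected flush height, and the force is rising. One more small press, then a look.

Emit:
send_rows(
  plan=[
    [[0, 0, 0, 0, 0, 0.002, -0.4], [0, 0, 0, 0, 0, 0.003, -0.4], [0, 0, 0, 0, 0, 0.003, -0.4]],
  ],
)

```text
time_s: 8.87
tcp_pos: [0.4437, 0.2231, 0.0987]
tcp_rot: [0.001, 0.975, 0.22, 0.0]
force: [-9.6, -6.5, 26.7]
width: 0.039
grasp_force: 63.1
```

Run:
```python
from h import *
im=read_camera("scene")[:,:,::-1]
cv2.imwrite("pics/scene5.png",cv2.resize(im[190:340,360:500],None,fx=3.9,fy=3.9,interpolation=cv2.INTER_CUBIC))
```

```text
(no output)
```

View pics/scene5.png

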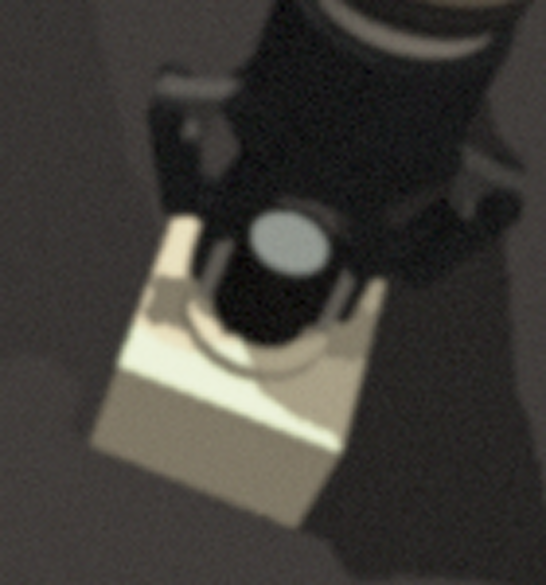

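The flange lies on the block, its rim at (190–330, 300–375) with no gap. I'll take off the preload, open and retreat straight up.

Emit:
send_rows(
  plan=[
    [[0, 0, 0, 0, 0, -0.004, -0.4], [0, 0, 0, 0, 0, -0.007, -0.4], [0, 0, 0, 0, 0, -0.007, -0.4], [0, 0, 0, 0, 0, -0.007, -0.4]],
  ],
)

```text
time_s: 9.25
tcp_pos: [0.444, 0.2234, 0.0988]
tcp_rot: [-0.0, 0.975, 0.22, 0.0]
force: [-1.7, -0.9, 3.9]
width: 0.0387
grasp_force: 61.0
```

Emit:
send_rows(
  plan=[
    [[0, 0, 0, 0, 0, 0, 0.3], [0, 0, 0, 0, 0, 0, 1], [0, 0, 0, 0, 0, 0, 1], [0, 0, 0, 0, 0, 0, 1], [0, 0, 0, 0, 0, 0, 1], [0, 0, 0, 0, 0, 0, 1], [0, 0, 0, 0, 0, 0, 1], [0, 0, 0, 0, 0, 0, 1]],
  ],
)

```text
time_s: 9.92
tcp_pos: [0.4436, 0.2231, 0.0987]
tcp_rot: [0.0, 0.975, 0.22, -0.0]
force: [0.2, 0.6, 0.6]
width: 0.0854
grasp_force: 0.0
```

Emit:
send_rows(
  plan=[
    [[0, 0, 0, 0, 0, -0.02, 1], [0, 0, 0, 0, 0, -0.06, 1], [0, 0, 0, 0, 0, -0.12, 1], [0, 0, 0, 0, 0, -0.18, 1], [0, 0, 0, 0, 0, -0.24, 1], [0, 0, 0, 0, 0, -0.26, 1], [0, 0, 0, 0, 0, -0.26, 1], [0, 0, 0, 0, 0, -0.26, 1]],
  ],
)

```text
time_s: 10.58
tcp_pos: [0.4437, 0.2231, 0.2291]
tcp_rot: [0.0, 0.975, 0.22, 0.0]
force: [-0.0, 0.3, -0.4]
width: 0.0849
grasp_force: 0.0
```

Run:
```python
from h import *
o=monitor.get_obs(); print(o["time_s"],o["tcp_pos"],o["force"],o["width"])
im=read_camera("scene")[:,:,::-1]
cv2.imwrite("pics/scene6.png",cv2.resize(im[150:340,230:500],None,fx=2.9,fy=2.9,interpolation=cv2.INTER_CUBIC))
```

```text
10.5833 [0.44367583 0.2231078  0.22910051] [-0.038951    0.25146474 -0.36319211] 0.08493164352415701
```

View pics/scene6.png

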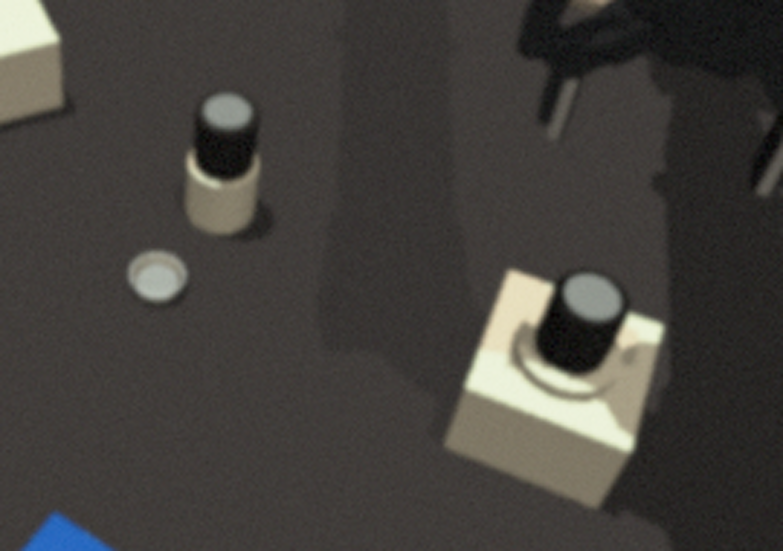

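The eyepiece stands upright and flush in the holder at (580,330), the spare is untouched at (225,165), and the gripper is clear. I'm handing the job in.

```bash
python3 -c "
from cell import ticket; print(ticket.finish_job())"
```

```text
the job is handed in; nothing more can be done
None
```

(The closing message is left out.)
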